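# Clamp the brass specimen in the cam clamp to a set force

### The arm

A 6-joint arm with a two-finger parallel gripper is mounted at the origin on the work surface. World frame = base frame: x ahead of the robot, y to its left, z up, the work surface at z = 0. Lengths are in m, angles in degrees, forces in N, time in s.
With the tool pointing down it reaches from about 0.3 to 0.75 m from the base axis. Payload 8.5 kg.
Tool frame: the origin (TCP) lies midway between the tips of the shut fingers; the grasp point (between the pads) lies 19 mm behind it (env.grip_depth is the distance from the TCP to the grasp point, in m); x points along the fingers, y is the direction in which the jaws open and shut, and the axes are right-handed (so a half turn about x gives the same grasp; the last joint's range is limited). The gripper opens to 85 mm and grips with 20 to 120 N. Pads are 22 mm wide; open, the fingers measure 114 mm over their backs; the gripper's body (76 mm by 85 mm) begins 54 mm behind the grasp point. The pads swing forward as they close: fully open they stand 13 mm farther back than shut.
Start: joints at [59.055, 21.807, 74.336, -0, 83.858, -12.336], TCP at [0.176, 0.521, 0.231] pointing down, gripper open.
Joint ranges: [-178.18, 178.18], [-50.72, 133.34], [12.68, 142.11], [-81.47, 261.47], [9.98, 163.14], [-165.26, 165.26]. Speed limits (degrees/s): [136.94, 136.94, 180, 180, 180, 180].

### API

Orientations are given as a 3x3 rotation matrix whose columns are the frame's x, y, z axes.
In Python, from rig import env gives the robot as it stands.
- The arm moves only by the tool play_rows, never from a script. Its arguments are lists of equal length, an entry for each row: "travel": the shift along the world's x, y, z in cm, a list of three; "rotation": the turn, a rotation vector about the world's x, y, z in rad, a list of three; "claw": the finger opening in cm, from 0 to 8.54. A call has 1 to 12 rows; each row shifts and turns the pose as measured when the row begins; what a row does not reach is not made up. A row lasts 1/12 s, in which the tool goes at most 41.7 mm and 7.16 degrees, less where a joint would pass 70% of its speed; a pose out of reach is approached as far as the arm can. A call is refused whole if a number of a shift passes 4.17 or a number of a turn 0.125, either way. A call with a gripper value outside its range is refused whole. The fingers move at their own pace and stop on an object; "squeeze" is the grip in N (left out, the last holds). Time passes only in rows, so rows that do not move let the fingers close. It gives the time, the measured TCP pose, the force and the opening at its end, in the units of the state.
- env.observe(): the state, without advancing time (a new reading comes with each control period).
- env.get_image(name): name is "side" or "top" or "wrist"; returns the picture (384x512x3 uint8, red, green, blue); there is no depth.
- env.camera_info(name): a dict with "vertical_fov" (degrees; the focal length in pixels is half the picture's height over the tangent of half this angle, whatever the lens; pixels are square), "cx", "cy" (the principal point, pixels), "eye" and "rotation" of the camera in the world. Camera axes: x right, y down, z forward; pixel columns grow to the right and rows downward; lengths in m; the calibration is good to about 2 mm. A picture is of the moment at which its call begins: read the wrist's pose just before it. camera_info takes no time and is no camera call; for the wrist camera it gives the pose at the moment of the call.
- env.close_job(): hands the job in, once; it reports no verdict.
The state is a dict: "time_s": time; "q": joint angles; "qvel": joint speeds; "joint_efforts": joint torques, N m; "position": TCP position; "tool_rot": TCP orientation; "ft_force": force on the tool from outside, world axes, zero at the start; "wrist_torque": the same for the moment, N m; "grip_width": finger opening in m.
Only numpy, scipy, OpenCV 4.12 (cv2) and the standard library are available. Lean on these libraries where they do the work, as an engineer would, in place of code of your own. Each camera call takes 0.05 s, during which the arm holds its last target.

### The job

Lift the brass block out of its rack cradle, set it down flat on the rubber mat and let go, then take it again by its ends and lay it flat on the bed of the cam clamp, centred between the two jaws, and let go. Then turn the red-knobbed cam lever just far enough that the jaw takes up the gap and the dial needle stands in the green band, never letting the needle reach the red, and let go of the lever. Leave all the other things where they are.

Things in the scene. Friction and masses are not known exactly. Their poses are not given: they have to be found in the camera images.
- brass_block: The workpiece: a brass block 24 (its x) x 54 (its y, the long way) x 30 mm high (z), about 0.3 kg, dark bore marks on its top; origin at the centre of its underside, z up. It starts in one of the two rack cradles (either one).
- steel_block: A steel block of the same size and frame, in the other cradle. Leave it.
- rack: Fixed grey rack, floor 172 (x) x 90 (y) x 8 mm, origin under its centre. Two cradles at x = -42 and +42 mm; the blocks stand on the floor, long way along the rack's y, with a post close to each end (34 wide in x, 10 thick, inner faces at y = +-30.5 mm, tops 46 mm above the table), so they can be taken only by their long sides, 24 mm across along the rack's x.
- mat: Fixed black rubber mat, 150 (x) x 120 (y) x 3 mm, origin under its centre; a clear place to set the block down and change the grip.
- clamp: Fixed cam clamp, teal on a black base 110 (x) x 245 (y, from -107 to +138) x 12 mm; origin on the table below the bed. y is the clamping direction: cam and sliding jaw at -y, spring-backed anvil and dial at +y. Highest points above the table: jaw and anvil 74 mm, dial 97 mm, lever knob 110 mm.
- seat (a point): Point on top of the bed, 40 mm above the table, in the middle of the open gap between jaw and anvil; it has the clamp's axes. The block's underside goes here with its long way (block y) along the clamp's x, either way round; it then has at least 3 mm on each side. The block overhangs the bed (40 mm long in x) by 7 mm at both ends, with free space beyond them down to 12 mm above the table.
- lever_knob (a point): Top centre of the red lever knob, 109.5 mm above the table: an upright red cylinder, 22 mm in diameter and 42 mm tall, standing on the end of the flat lever (its foot is 67.5 mm above the table). Fixed to the lever, it does not spin on it.
- lever_pivot (a point): Point on the upright axis of the cam lever; the knob axis is 100 mm from it horizontally.
- cam_lever (a joint): Cam lever angle, rad, about its upright pivot, counter-clockwise from above positive, 0 to 2.2; starts at 0 to 0.25. At 0 it points to the clamp's -x, the jaw fully back. The jaw advances 9 mm per rad; it presses the block on the anvil from about 1.0 to 1.6 rad on (differs each time), then each further 0.11 rad pushes the anvil 1 mm. Stiff (3.5 to 6 N at the knob), stays where it is left.
- needle (a joint): Dial needle angle, rad, clockwise from above: 0 = unloaded (dark mark), 0.6 to 1.8 = green band, 2.5 and more = red band. It turns 0.6 rad per mm that the anvil is pushed back (spring 4 N per mm). The dial, 88 mm across with pale face, lies face up on the +y end of the clamp.
- caliper: Black and steel caliper lying flat, 208 mm long. Leave it.
- collar: Dark steel ring, 34 mm diameter, 14 mm high. Leave it.
- bolt: Dark bolt standing on its head, 45 mm high. Leave it.
- screwdriver: Screwdriver lying flat. Leave it.
- oil_bottle: Yellow closed bottle, 44 mm diameter, 115 mm high. Leave it.
- jaw: Steel sliding jaw driven by the cam; origin at the clamp's origin when fully back. Its face is 42 mm long in x and ends 34 mm above the bed, 4 mm higher than the block, so the block can be laid in only when held by its ends (54 mm apart, each 6 mm clear of the jaws).
- anvil: Steel anvil facing the jaw, same size. Jaw and anvil stand about 31 to 38 mm apart at the start: the gap differs each time.
Mind the look-alikes: they are no part of the job. Of the things that look like the rack, take the one that is farthest to the robot's right at the start.

How it is judged (in metres and radians):
On the way, in this order (a step that is already met when the one before it is completed fails the run):
1. the brass block lies flat on the rubber mat, let go (x of brass_block in the frame of mat between -0.075 and 0.075 m and y of brass_block in the frame of mat between -0.06 and 0.06 m and z of brass_block in the frame of mat below 0.006 m and angle between brass_block's own z axis and vertical below 0.1 rad and contact force between the fingers and brass_block below 0.1 N and linear speed of brass_block below 0.01 m/s), for 0.2 s.
2. the brass block lies flat on the clamp bed, centred lengthwise within 10 mm, let go (x of brass_block in the frame of seat between -0.01 and 0.01 m and y of brass_block in the frame of seat between -0.008 and 0.014 m and z of brass_block in the frame of seat between -0.003 and 0.004 m and angle between brass_block's own z axis and vertical below 0.1 rad and linear speed of brass_block below 0.01 m/s and contact force between the fingers and brass_block below 0.1 N), for 0.2 s.
At the end, for the whole second after the job is handed in: The brass block lies flat on the bed, clamped between jaw and anvil, square to them (within 0.06 rad), centred lengthwise within 10 mm of the seat, at rest; the needle stands in the green band (0.6 to 1.8 rad, give or take 0.05) (x of brass_block in the frame of seat between -0.01 and 0.01 m and y of brass_block in the frame of seat between -0.008 and 0.014 m and z of brass_block in the frame of seat between -0.003 and 0.004 m and angle between brass_block's own z axis and vertical below 0.1 rad and linear speed of brass_block below 0.01 m/s and angle between the y axis of brass_block and the x axis of seat, either way round below 0.06 rad and value of joint needle between 0.55 and 1.85 rad); the robot touches nothing.
It fails at once if the needle reached the red (overrun) (value of joint needle above 2.5 rad).
It fails at once if another loose thing was moved more than 30 mm (distance of any of steel_block, caliper, collar, bolt, screwdriver, oil_bottle from where it was at the start of the episode above 0.03 m).
It also fails if it takes over 72 s, if anything falls off the work surface, if the arm or the gripper's body presses on something with over 40 N, if the wrist force passes 120 N, or if a joint passes its speed limit or range.

## Working session

There is one attempt and no reset: what is moved stays moved. The work goes in short steps, Python scripts to look and compute and a tool call to move; the robot and the scene stay as the last step left them, time stands still between calls to the robot, and variables do not carry over. Pictures are saved under pics/ and viewed, and the job is handed in when it is done.

Besides the shell and the picture viewer there is one more tool, called as name(argument=value, ...), one argument or row to a line, values as JSON. play_rows: Moves the arm, as the interface text tells. Its arguments: {"type":"object","properties":{"travel":{"type":"array","items":{"type":"array","items":{"type":"number"}}},"rotation":{"type":"array","items":{"type":"array","items":{"type":"number"}}},"claw":{"type":"array","items":{"type":"number"}},"squeeze":{"type":"number"}},"required":["travel","rotation","claw"]}

```bash
mkdir -p pics; ls
python3 - <<'E'
from rig import env
import cv2
o=env.observe();print(o['time_s'],o['position'],o['tool_rot'],o['grip_width'],env.grip_depth)
for n in("side","top","wrist"):
    i=env.camera_info(n);print(n,i)
    cv2.imwrite(f"pics/{n}0.png",cv2.cvtColor(env.get_image(n),cv2.COLOR_RGB2BGR))
E
```

```text
pics
0.0 [0.17535983 0.52097554 0.23069241] [[-7.60663002e-04  3.19110898e-01  9.47717076e-01]
 [-1.30812310e-03  9.47716222e-01 -3.19111660e-01]
 [-9.99998855e-01 -1.48246703e-03 -3.03456330e-04]] 0.08539423265076422 0.0187
side {'vertical_fov': 54.860395837625006, 'cx': 254.1737575196387, 'cy': 188.50961137554367, 'eye': array([0.13193388, 0.85368716, 0.93058986]), 'rotation': array([[-0.87172936, -0.34811512,  0.34482428],
       [-0.48972145,  0.59579471, -0.63655444],
       [ 0.01614975, -0.72377105, -0.68985119]])}
top {'vertical_fov': 44.63701080531601, 'cx': 256.5430115851614, 'cy': 192.1371304995915, 'eye': array([0.27463834, 0.07576161, 1.84901157]), 'rotation': array([[ 0.00305578, -0.98807689,  0.15393088],
       [-0.9999408 , -0.00462678, -0.00984872],
       [ 0.0104435 , -0.15389167, -0.98803253]])}
wrist {'vertical_fov': 68.82376251221199, 'cx': 258.2973500536095, 'cy': 191.62542634608724, 'eye': array([0.0945394 , 0.54748835, 0.37370917]), 'rotation': array([[ 0.31819187,  0.896152  ,  0.30929844],
       [ 0.94802538, -0.30031746, -0.10515369],
       [-0.00134597,  0.32668182, -0.94513342]])}
```

View pics/top0.png

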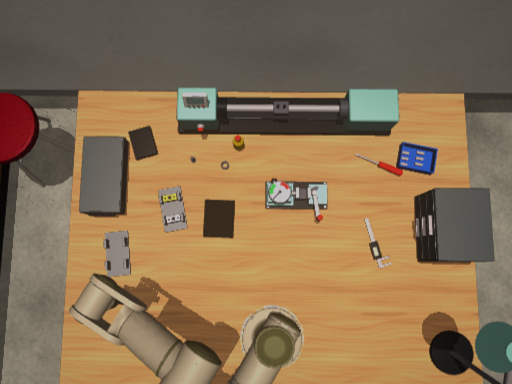

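View pics/side0.png

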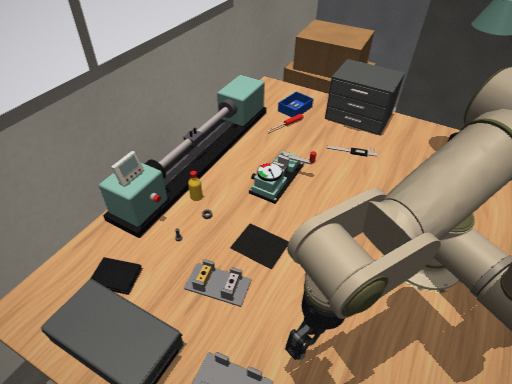

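View pics/wrist0.png

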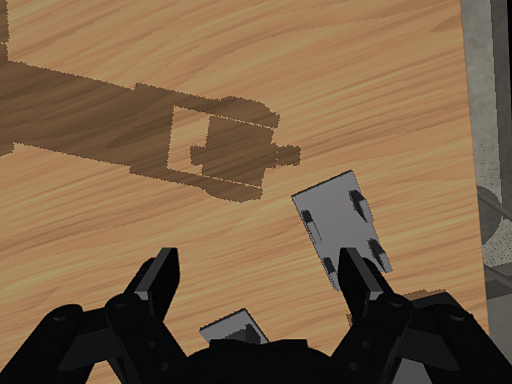

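Top view: the filled rack is at (172,208), right of the empty look-alike at (117,253). The mat is at (219,218), the clamp at (297,195) and the knob at (319,218). I'll zoom in on these.

```bash
cat > h.py <<'E'
import numpy as np, cv2
from rig import env
def K(i):
    f=192/np.tan(np.radians(i['vertical_fov']/2)); return f,i['cx'],i['cy']
def p2w(i,u,v,z):
    f,cx,cy=K(i); d=i['rotation']@np.array([(u-cx)/f,(v-cy)/f,1]); e=np.array(i['eye']); return e+d*(z-e[2])/d[2]
def w2p(i,P):
    f,cx,cy=K(i); c=i['rotation'].T@(np.array(P)-i['eye']); return f*c[0]/c[2]+cx,f*c[1]/c[2]+cy
def crop(img,x0,y0,w,h,s,name):
    c=cv2.resize(img[y0:y0+h,x0:x0+w],None,fx=s,fy=s,interpolation=cv2.INTER_NEAREST)
    for k in range(0,w,10): cv2.putText(c,str(x0+k),(k*s,8),0,.3,(0,0,255),1); cv2.line(c,(k*s,10),(k*s,14),(0,0,255),1)
    for k in range(0,h,10): cv2.putText(c,str(y0+k),(0,k*s+4),0,.3,(0,0,255),1)
    cv2.imwrite(name,c)
E
python3 - <<'E'
from h import *
t=cv2.imread('pics/top0.png'); s=cv2.imread('pics/side0.png')
crop(t,150,170,190,70,4,'pics/tc0.png'); crop(s,170,130,160,180,3,'pics/sc0.png')
i=env.camera_info('top')
for n,u,v,z in [('rack',172,208,.01),('mat',219,218,.003),('knob',319,218,.1095),('clamp',297,195,.012)]: print(n,p2w(i,u,v,z))
E
```

```text
rack [0.49615208 0.39129091 0.01      ]
mat [0.45796337 0.20561764 0.003     ]
knob [ 0.44891664 -0.17530858  0.1095    ]
clamp [ 0.55007207 -0.10341097  0.012     ]
```

View pics/tc0.png

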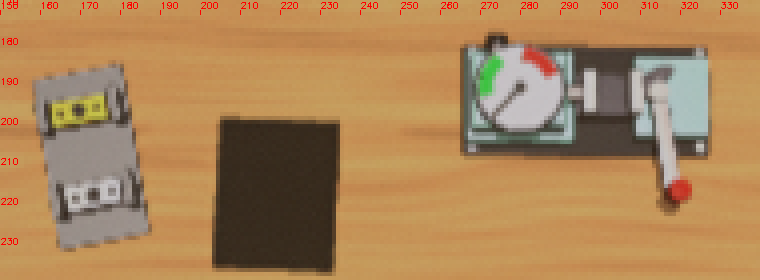

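View pics/sc0.png

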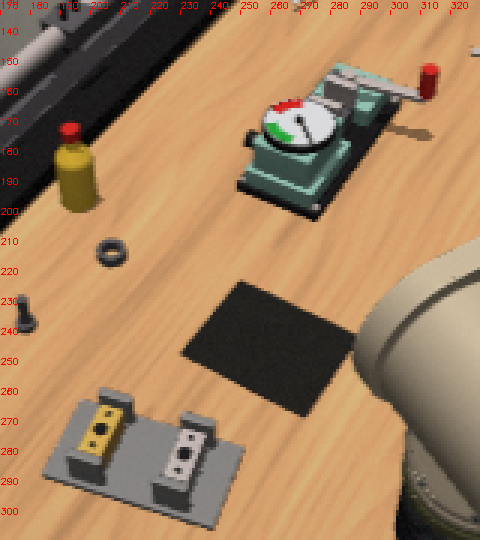

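Run:
```python
from h import *
for n in('top','side'):
    im=cv2.imread(f'pics/{n}0.png'); i=env.camera_info(n); hs=cv2.cvtColor(im,cv2.COLOR_BGR2HSV)
    m=((hs[...,0]>22)&(hs[...,0]<34)&(hs[...,1]>130)&(hs[...,2]>130)).astype('u1' if 0 else 'uint8')
    c,l,st,ce=cv2.connectedComponentsWithStats(m)
    for k in range(1,c):
        if st[k,4]>20: print(n,st[k],ce[k],p2w(i,*ce[k],.038))
    if n=='top':
        for a in[(170,197),(176,218),(163,199),(178,194)]: print(a,p2w(i,*a,.038))
    for nm,a in {'top':[('knob',(320,217))],'side':[('knob',(313,152))]}[n]: print(nm,p2w(i,*a,.1095))
    E0=[(220,200),(234,201),(233,237),(203,237)] 
i=env.camera_info('top')
print([p2w(i,*a,.003) for a in[(204.5,199.5),(234.5,200.5),(233,237.5),(203,237)]])
```

```text
top [163 194  14   8  68] [169.57352941 197.5       ] [0.53400483 0.39721505 0.038     ]
(170, 197) [0.53598466 0.39561524 0.038     ]
(176, 218) [0.45380497 0.36979805 0.038     ]
(163, 199) [0.52797621 0.42262752 0.038     ]
(178, 194) [0.54797675 0.36477116 0.038     ]
knob [ 0.45268368 -0.17911837  0.1095    ]
knob [ 0.45266028 -0.17723135  0.1095    ]
[array([0.5316091 , 0.26442321, 0.003     ]), array([0.52812833, 0.14502828, 0.003     ]), array([0.3812341 , 0.14941173, 0.003     ]), array([0.38276222, 0.26731272, 0.003     ])]
```

play_rows(
  travel=[
    [4,-1.4,0],
    [4,-1.4,0],
    [4,-1.4,0],
    [4,-1.4,0],
    [4,-1.4,0],
    [4,-1.4,0],
    [4,-1.3,0],
    [4,-1.3,0],
    [3.9,-1.3,0],
    [0,0,0],
    [0,0,0],
  ],
  rotation=[
    [0,0,-0.12],
    [0,0,-0.12],
    [0,0,-0.12],
    [0,0,-0.12],
    [0,0,-0.12],
    [0,0,-0.12],
    [0,0,-0.12],
    [0,0,-0.11],
    [0,0,0],
    [0,0,0],
    [0,0,0],
  ],
  claw=[8,8,8,8,8,8,8,8,8,8,8],
)

```text
time_s: 1.07
position: [0.5346, 0.3924, 0.2266]
tool_rot: [[-0.007, 0.968, 0.252], [-0.001, 0.252, -0.968], [-1.0, -0.007, -0.001]]
ft_force: [-1.2, 0.2, -0.1]
grip_width: 0.0797
```

```bash
cat >> h.py <<'E'
def shot(name,n='wrist'):
    i=env.camera_info(n); im=cv2.cvtColor(env.get_image(n),cv2.COLOR_RGB2BGR); cv2.imwrite(name,im); return i,im
def st():
    o=env.observe(); R=np.array(o['tool_rot']); print('t',round(o['time_s'],2),'p',np.round(o['position'],4),'yang',round(np.degrees(np.arctan2(R[1,1],R[0,1])),2),'tilt',np.round(R[:2,0],4),'F',np.round(o['ft_force'],1),'w',round(o['grip_width'],4),'q6',round(o['q'][5],0))
    return o
E
python3 - <<'E'
from h import *
st(); i,im=shot('pics/w1.png')
hs=cv2.cvtColor(im,cv2.COLOR_BGR2HSV)
m=((hs[...,0]>20)&(hs[...,0]<34)&(hs[...,1]>130)&(hs[...,2]>100)).astype('uint8')
c,l,s_,ce=cv2.connectedComponentsWithStats(m)
for k in range(1,c):
    if s_[k,4]>200: print(s_[k],ce[k],p2w(i,*ce[k],.038))
E
```

```text
t 1.07 p [0.5346 0.3924 0.2266] yang 14.59 tilt [-0.0069 -0.001 ] F [-1.2  0.2 -0.1] w 0.0797 q6 11.0
```

View pics/w1.png

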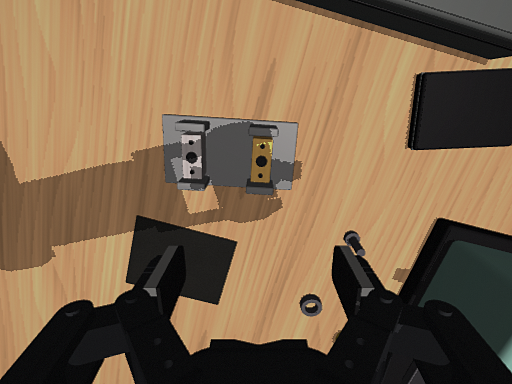

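Run:
```python
from h import *
im=cv2.imread('pics/w1.png'); crop(im,155,105,150,95,5,'pics/w1c.png')
```

```text
(no output)
```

View pics/w1c.png

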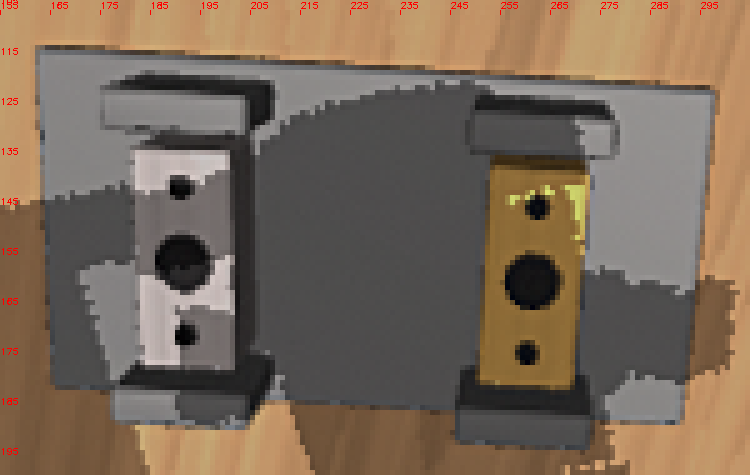

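Run:
```python
from h import *
i=env.camera_info('wrist')
P=[p2w(i,u,v,.038) for u,v in[(261.2,161.2),(262.4,146.4),(260.4,175.6),(191.8,157.4)]]
for p in P: print(p)
a=P[1]-P[2]; print('long',np.degrees(np.arctan2(a[1],a[0]))-90); b=P[0]-P[3]; print('rackx',np.degrees(np.arctan2(b[1],b[0])),np.linalg.norm(b[:2]))
# top edges of block
C=[p2w(i,155+u/5,105+v/5,.038) for u,v in[(490,165),(587,168),(575,388),(480,383)]]
print(np.mean(C,0)); print([np.linalg.norm(C[k]-C[(k+1)%4]) for k in range(4)])
```

```text
[0.53344241 0.40041081 0.038     ]
[0.5302339  0.41805228 0.038     ]
[0.53711061 0.38275297 0.038     ]
[0.45157655 0.38365753 0.038     ]
long 11.023795310189996
rackx 11.565493203406525 0.08356249793873494
[0.53374214 0.40103486 0.038     ]
[np.float64(0.022771445971351004), np.float64(0.05407336645373433), np.float64(0.023518985105445308), np.float64(0.053543456439953584)]
```

play_rows(
  travel=[
    [-0.1,0.4,-3],
    [0,0.4,-3.5],
    [0,0,-3.5],
    [0,0,-3],
    [0,0,-1.5],
    [0,0,0],
    [0,0,0],
  ],
  rotation=[
    [0,-0.007,-0.057],
    [0,0,0],
    [0,0,0],
    [0,0,0],
    [0,0,0],
    [0,0,0],
    [0,0,0],
  ],
  claw=[5,5,5,5,5,5,5],
)

```text
time_s: 1.7
position: [0.5259, 0.4043, 0.0788]
tool_rot: [[0.003, 0.979, 0.203], [0.001, 0.203, -0.979], [-1.0, 0.003, -0.0]]
ft_force: [-0.5, -0.9, 1.1]
grip_width: 0.05
```

Run:
```python
from h import *
st(); i,im=shot('pics/w2.png')
```

```text
t 1.7 p [0.5259 0.4043 0.0788] yang 11.74 tilt [0.0033 0.0008] F [-0.5 -0.9  1.1] w 0.05 q6 16.0
```

View pics/w2.png

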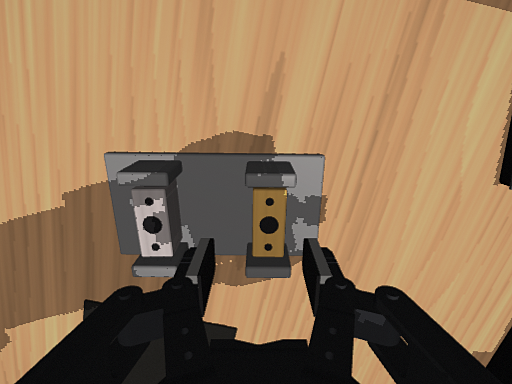

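Run:
```python
from h import *
i=env.camera_info('wrist')
P=[p2w(i,u,v,.038) for u,v in[(268.8,225),(269.5,201.5),(268,247),(152,225)]]
for p in P: print(p)
a=P[1]-P[2]; print('long',np.degrees(np.arctan2(a[1],a[0]))-90); b=P[0]-P[3]; print('rackx',np.degrees(np.arctan2(b[1],b[0])),np.linalg.norm(b[:2]))
```

```text
[0.53365228 0.40062148 0.038     ]
[0.53018773 0.41853014 0.038     ]
[0.53698561 0.38282309 0.038     ]
[0.45089801 0.38347316 0.038     ]
long 10.778940975715017
rackx 11.70712342717077 0.08451233532872897
```

play_rows(
  travel=[
    [0.75,-0.38,0],
    [0,0,0],
    [0.1,0,-2],
    [0.1,0,-1.5],
    [0,0,0],
  ],
  rotation=[
    [0,0.003,-0.01],
    [0,0,0],
    [0,0,0],
    [0,0,0],
    [0,0,0],
  ],
  claw=[5,5,5,5,5],
)

```text
time_s: 2.17
position: [0.5394, 0.4022, 0.0518]
tool_rot: [[0.014, 0.981, 0.193], [0.008, 0.193, -0.981], [-1.0, 0.015, -0.005]]
ft_force: [-0.6, 0.2, 0.4]
grip_width: 0.0499
```

play_rows(
  travel=[
    [-0.58,-0.16,0],
    [0,0,0],
    [0,0,0],
    [0,0,0],
  ],
  rotation=[
    [-0.008,0.014,0],
    [0,0,0],
    [0,0,0],
    [0,0,0],
  ],
  claw=[5,5,5,5],
)

```text
time_s: 2.5
position: [0.5347, 0.401, 0.0564]
tool_rot: [[0.004, 0.981, 0.193], [0.002, 0.193, -0.981], [-1.0, 0.004, -0.001]]
ft_force: [0.2, 0.3, -0.5]
grip_width: 0.05
```

play_rows(
  travel=[
    [-0.1,0,-1.5],
    [0,0,-1.5],
    [0,0,-1.2],
    [0,0,0],
    [0,0,0],
  ],
  rotation=[
    [-0.002,0.004,0],
    [0,0,0],
    [0,0,0],
    [0,0,0],
    [0,0,0],
  ],
  claw=[5,5,5,5,5],
)

```text
time_s: 2.92
position: [0.534, 0.4015, 0.0128]
tool_rot: [[0.002, 0.981, 0.193], [0.001, 0.193, -0.981], [-1.0, 0.003, -0.001]]
ft_force: [-0.4, -0.4, 0.2]
grip_width: 0.0499
```

Position is right, so I'll close.

play_rows(
  travel=[
    [0,0,0],
    [0,0,0],
    [0,0,0],
    [0,0,0],
    [0,0,0],
    [0,0,0],
  ],
  rotation=[
    [0,0,0],
    [0,0,0],
    [0,0,0],
    [0,0,0],
    [0,0,0],
    [0,0,0],
  ],
  claw=[1.5,1.5,1.5,1.5,1.5,1.5],
  squeeze=40,
)

```text
time_s: 3.42
position: [0.534, 0.4015, 0.0135]
tool_rot: [[0.003, 0.981, 0.193], [0.001, 0.193, -0.981], [-1.0, 0.003, -0.001]]
ft_force: [-0.3, -0.3, -2.5]
grip_width: 0.0232
```

Grip width is 23 mm, close to the 24 mm block. Lifting.

play_rows(
  travel=[
    [0,0,1],
    [0,0,2],
    [0,0,3],
    [0,0,3],
    [0,0,3],
    [0,0,0],
    [0,0,0],
  ],
  rotation=[
    [0,0,0],
    [0,0,0],
    [0,0,0],
    [0,0,0],
    [0,0,0],
    [0,0,0],
    [0,0,0],
  ],
  claw=[1.5,1.5,1.5,1.5,1.5,1.5,1.5],
)

```text
time_s: 4.0
position: [0.5317, 0.4004, 0.1408]
tool_rot: [[-0.001, 0.981, 0.193], [-0.001, 0.193, -0.981], [-1.0, -0.001, 0.0]]
ft_force: [-0.8, 0.1, -4.1]
grip_width: 0.0234
```

Run:
```python
from h import *
st(); i,im=shot('pics/w3.png')
```

```text
t 4.0 p [0.5317 0.4004 0.1408] yang 11.14 tilt [-0.0009 -0.0005] F [-0.8  0.1 -4.1] w 0.0234 q6 16.0
```

View pics/w3.png

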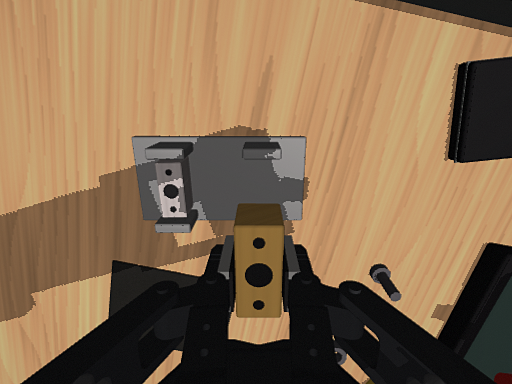

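play_rows(
  travel=[
    [-1.26,-3.2,0],
    [-1.26,-3.2,0],
    [-1.26,-3.2,0],
    [-1.26,-3.2,0],
    [-1.26,-3.2,-2],
    [-1.26,-3.2,-3],
    [0,0,-3],
    [0,0,0],
    [0,0,0],
  ],
  rotation=[
    [0,0,0],
    [0,0,0],
    [0,0,0],
    [0,0,0],
    [0,0,0],
    [0,0,0],
    [0,0,0],
    [0,0,0],
    [0,0,0],
  ],
  claw=[1.5,1.5,1.5,1.5,1.5,1.5,1.5,1.5,1.5],
)

```text
time_s: 4.8
position: [0.4482, 0.2037, 0.0557]
tool_rot: [[-0.009, 0.981, 0.195], [-0.002, 0.195, -0.981], [-1.0, -0.009, -0.0]]
ft_force: [0.2, 0.4, -2.4]
grip_width: 0.0236
```

play_rows(
  travel=[
    [0,0,-2],
    [0,0,-1.5],
    [0,0,0],
    [0,0,0],
  ],
  rotation=[
    [0.002,-0.009,0],
    [0,0,0],
    [0,0,0],
    [0,0,0],
  ],
  claw=[1.5,1.5,1.5,1.5],
)

```text
time_s: 5.13
position: [0.4515, 0.2063, 0.0234]
tool_rot: [[0.006, 0.98, 0.198], [0.002, 0.198, -0.98], [-1.0, 0.006, -0.001]]
ft_force: [-0.7, 0.9, -3.1]
grip_width: 0.0236
```

play_rows(
  travel=[
    [0,0,-1],
    [0,0,-0.3],
    [0,0,0],
    [0,0,0],
  ],
  rotation=[
    [-0.002,0.006,0],
    [0,0,0],
    [0,0,0],
    [0,0,0],
  ],
  claw=[1.5,1.5,1.5,1.5],
)

```text
time_s: 5.47
position: [0.4539, 0.208, 0.0126]
tool_rot: [[0.005, 0.98, 0.2], [0.001, 0.2, -0.98], [-1.0, 0.005, 0.0]]
ft_force: [-0.0, -0.0, -2.6]
grip_width: 0.0231
```

play_rows(
  travel=[
    [0,0,-0.3],
    [0,0,0],
    [0,0,-0.1],
    [0,0,0],
    [0,0,0],
  ],
  rotation=[
    [-0.001,0.005,0],
    [0,0,0],
    [0,0,0],
    [0,0,0],
    [0,0,0],
  ],
  claw=[1.5,1.5,1.5,1.5,1.5],
)

```text
time_s: 5.88
position: [0.4545, 0.2082, 0.0092]
tool_rot: [[0.001, 0.98, 0.2], [0.0, 0.2, -0.98], [-1.0, 0.001, 0.0]]
ft_force: [0.3, 0.6, -3.9]
grip_width: 0.0233
```

play_rows(
  travel=[
    [0,0,-0.1],
    [0,0,0],
    [0,0,0],
    [0,0,0],
    [0,0,0],
  ],
  rotation=[
    [0,0,0],
    [0,0,0],
    [0,0,0],
    [0,0,0],
    [0,0,0],
  ],
  claw=[1.5,1.5,2.6,3.4,4.5],
)

```text
time_s: 6.3
position: [0.455, 0.2082, 0.0088]
tool_rot: [[0.003, 0.98, 0.2], [0.0, 0.2, -0.98], [-1.0, 0.003, 0.0]]
ft_force: [-0.2, -0.9, 0.1]
grip_width: 0.044
```

play_rows(
  travel=[
    [0,0,0],
    [0,0,1.5],
    [0,0,3],
    [0,0,3.5],
    [0,0,3.5],
    [0,0,2],
    [0,0,0],
    [0,0,0],
  ],
  rotation=[
    [0,0,0],
    [0,0,0],
    [0,0,0],
    [0,0,0],
    [0,0,0],
    [0,0,0],
    [0,0,0],
    [0,0,0],
  ],
  claw=[5,5,5,6,7,8,8,8],
)

```text
time_s: 6.97
position: [0.4537, 0.2079, 0.1503]
tool_rot: [[0.003, 0.98, 0.199], [0.0, 0.199, -0.98], [-1.0, 0.003, 0.0]]
ft_force: [-1.1, 0.5, -1.0]
grip_width: 0.08
```

Run:
```python
from h import *
st(); i,im=shot('pics/w4.png')
```

```text
t 6.97 p [0.4537 0.2079 0.1503] yang 11.5 tilt [0.0027 0.0003] F [-1.1  0.5 -1. ] w 0.08 q6 -0.0
```

View pics/w4.png

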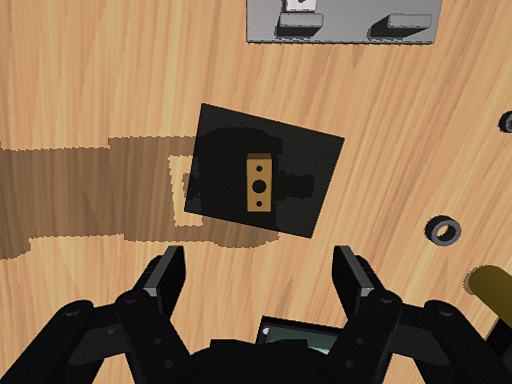

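Run:
```python
from h import *
i=env.camera_info('wrist');im=cv2.imread('pics/w4.png'); crop(im,230,140,60,80,7,'pics/w4c.png')
P=[p2w(i,u,v,.033) for u,v in[(259,186.5),(259.5,168.5),(259,204)]]
for p in P: print(p)
a=P[1]-P[2]; print('long',np.degrees(np.arctan2(a[1],a[0])))
```

```text
[0.45391204 0.20716991 0.033     ]
[0.45074583 0.22496404 0.033     ]
[0.45760242 0.18919555 0.033     ]
long 100.85159396708363
```

View pics/w4c.png

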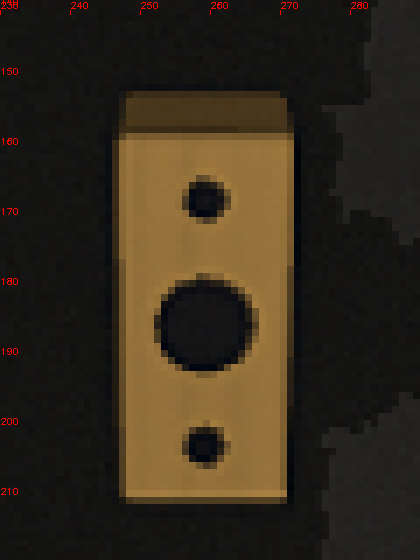

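play_rows(
  travel=[
    [0,0,0],
    [0,0,0],
    [0,0,0],
    [0,0,0],
    [0,0,0],
    [0,0,0],
    [0,0,0],
    [0,0,0],
    [0,0,0],
    [0,0,0],
    [0,0,0],
    [0,0,0],
  ],
  rotation=[
    [0,0,-0.121],
    [0,0,-0.121],
    [0,0,-0.121],
    [0,0,-0.121],
    [0,0,-0.121],
    [0,0,-0.121],
    [0,0,-0.121],
    [0,0,-0.121],
    [0,0,-0.121],
    [0,0,-0.121],
    [0,0,-0.121],
    [0,0,-0.121],
  ],
  claw=[8.2,8.2,8.2,8.2,8.2,8.2,8.2,8.2,8.2,8.2,8.2,8.2],
)

```text
time_s: 8.02
position: [0.4469, 0.2063, 0.1322]
tool_rot: [[-0.026, 0.27, -0.962], [0.01, -0.963, -0.271], [-1.0, -0.016, 0.023]]
ft_force: [-0.2, 0.4, -0.5]
grip_width: 0.0821
```

```bash
python3 -c "
from h import *
st()"
```

```text
t 8.02 p [0.4469 0.2063 0.1322] yang -74.31 tilt [-0.0264  0.0095] F [-0.2  0.4 -0.5] w 0.0821 q6 84.0
```

play_rows(
  travel=[
    [0.7,0.1,0],
    [0,0,-2],
    [0,0,-2],
    [0,0,0],
    [0,0,0],
    [0,0,0],
  ],
  rotation=[
    [-0.009,-0.026,-0.075],
    [0,0,0],
    [0,0,0],
    [0,0,0],
    [0,0,0],
    [0,0,0],
  ],
  claw=[8.2,8.2,8.2,8.2,8.2,8.2],
)

```text
time_s: 8.52
position: [0.4512, 0.2065, 0.0845]
tool_rot: [[-0.012, 0.186, -0.982], [-0.001, -0.983, -0.186], [-1.0, -0.001, 0.012]]
ft_force: [0.3, 0.8, -0.0]
grip_width: 0.082
```

```bash
python3 -c "
from h import *
st(); shot('pics/w5.png')"
```

```text
t 8.52 p [0.4512 0.2065 0.0845] yang -79.27 tilt [-0.0115 -0.0011] F [ 0.3  0.8 -0. ] w 0.082 q6 90.0
```

View pics/w5.png

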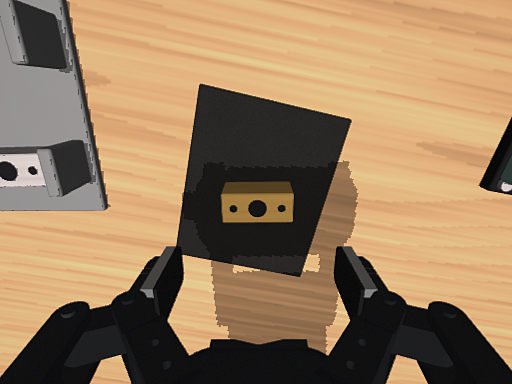

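Run:
```python
from h import *
i=env.camera_info('wrist')
P=[p2w(i,u,v,.033) for u,v in[(257.5,208.5),(233.5,208.5),(281.5,208.7)]]
for p in P: print(p)
a=P[2]-P[1]; print('long',np.degrees(np.arctan2(a[1],a[0])))
```

```text
[0.45336757 0.20703725 0.033     ]
[0.44998559 0.2247441  0.033     ]
[0.4565893 0.1892997 0.033    ]
long -79.44612386095923
```

play_rows(
  travel=[
    [0.2,0,0],
    [0,0,-2],
    [0,0,-2],
    [0,0,-1.5],
    [0,0,0],
    [0,0,0],
  ],
  rotation=[
    [0.001,-0.0115,0],
    [0,0,0],
    [0,0,0],
    [0,0,0],
    [0,0,0],
    [0,0,0],
  ],
  claw=[8.2,8.2,8.2,8.2,8.2,8.2],
)

```text
time_s: 9.07
position: [0.4569, 0.2072, 0.0329]
tool_rot: [[0.015, 0.187, -0.982], [0.002, -0.982, -0.187], [-1.0, 0.0, -0.015]]
ft_force: [0.8, -0.6, -0.3]
grip_width: 0.082
```

play_rows(
  travel=[
    [-0.35,0,0],
    [0,0,-1.2],
    [0,0,-0.8],
    [0,0,0],
    [0,0,0],
  ],
  rotation=[
    [-0.002,0.015,0],
    [0,0,0],
    [0,0,0],
    [0,0,0],
    [0,0,0],
  ],
  claw=[8.2,8.2,8.2,8.2,8.2],
)

```text
time_s: 9.48
position: [0.4554, 0.2078, 0.017]
tool_rot: [[0.005, 0.187, -0.982], [0.002, -0.982, -0.187], [-1.0, -0.001, -0.005]]
ft_force: [-0.1, 0.3, 0.1]
grip_width: 0.0821
```

play_rows(
  travel=[
    [-0.2,0,-0.5],
    [0,0,-0.6],
    [0,0,0],
    [0,0,0],
  ],
  rotation=[
    [-0.002,0.005,0],
    [0,0,0],
    [0,0,0],
    [0,0,0],
  ],
  claw=[8.2,8.2,8.2,8.2],
)

```text
time_s: 9.82
position: [0.4538, 0.208, 0.0066]
tool_rot: [[0.002, 0.187, -0.982], [-0.0, -0.982, -0.187], [-1.0, 0.001, -0.002]]
ft_force: [0.4, 0.3, 0.0]
grip_width: 0.0817
```

play_rows(
  travel=[
    [0,0,0],
    [0,0,0],
    [0,0,0],
    [0,0,0],
    [0,0,0],
    [0,0,0],
  ],
  rotation=[
    [0,0,0],
    [0,0,0],
    [0,0,0],
    [0,0,0],
    [0,0,0],
    [0,0,0],
  ],
  claw=[6.5,5.8,5,4.5,4.5,4.5],
)

```text
time_s: 10.32
position: [0.4538, 0.2081, 0.0068]
tool_rot: [[0.002, 0.187, -0.982], [-0.0, -0.982, -0.187], [-1.0, 0.0, -0.002]]
ft_force: [0.2, -0.4, -0.3]
grip_width: 0.0532
```

play_rows(
  travel=[
    [0,0,1],
    [0,0,2],
    [0,0,3],
    [0,0,3],
    [0,0,3],
    [1,-3,3],
    [1,-3,3],
    [1,-3,2],
    [1,-3.5,1],
    [1,-3.5,0],
    [1,-3.5,0],
    [1,-3.5,0],
  ],
  rotation=[
    [0,0,0],
    [0,0,0],
    [0,0,0],
    [0,0,0],
    [0,0,0.1],
    [0,0,0.115],
    [0,0,0.115],
    [0,0,0.115],
    [0,0,0.115],
    [0,0,0.115],
    [0,0,0.115],
    [0,0,0.115],
  ],
  claw=[4.5,4.5,4.5,4.5,4.5,4.5,4.5,4.5,4.5,4.5,4.5,4.5],
  squeeze=50,
)

```text
time_s: 11.32
position: [0.5151, -0.0176, 0.2212]
tool_rot: [[-0.0, 0.9, -0.437], [-0.013, -0.437, -0.899], [-1.0, 0.006, 0.012]]
ft_force: [1.1, 0.2, -2.4]
grip_width: 0.0531
```

play_rows(
  travel=[
    [1,-3,0],
    [1,-3,0],
    [0.5,-1,0],
    [0,0,0],
    [0,0,0],
  ],
  rotation=[
    [0,0,0.115],
    [0,0,0.115],
    [0,0,0.115],
    [0,0,0],
    [0,0,0],
  ],
  claw=[4.5,4.5,4.5,4.5,4.5],
)

```text
time_s: 11.73
position: [0.5402, -0.098, 0.2185]
tool_rot: [[-0.0, 0.995, -0.095], [-0.013, -0.095, -0.995], [-1.0, 0.001, 0.013]]
ft_force: [0.5, 0.9, -3.0]
grip_width: 0.0531
```

```bash
python3 -c "
from h import *
st(); shot('pics/w6.png')"
```

```text
t 11.73 p [ 0.5402 -0.098   0.2185] yang -5.47 tilt [-0.0002 -0.0126] F [ 0.5  0.9 -3. ] w 0.0531 q6 -17.0
```

View pics/w6.png

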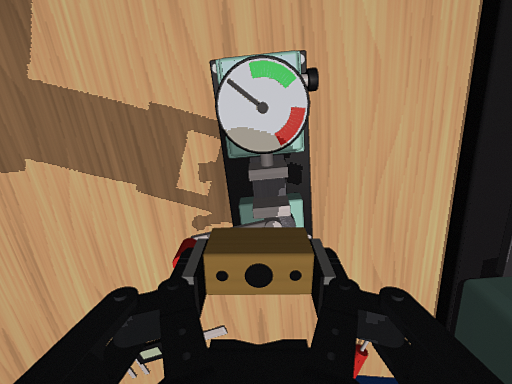

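```bash
python3 -c "
from h import *
im=cv2.imread('pics/w6.png'); crop(im,205,140,120,95,6,'pics/w6c.png')"
```

```text
(no output)
```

View pics/w6c.png

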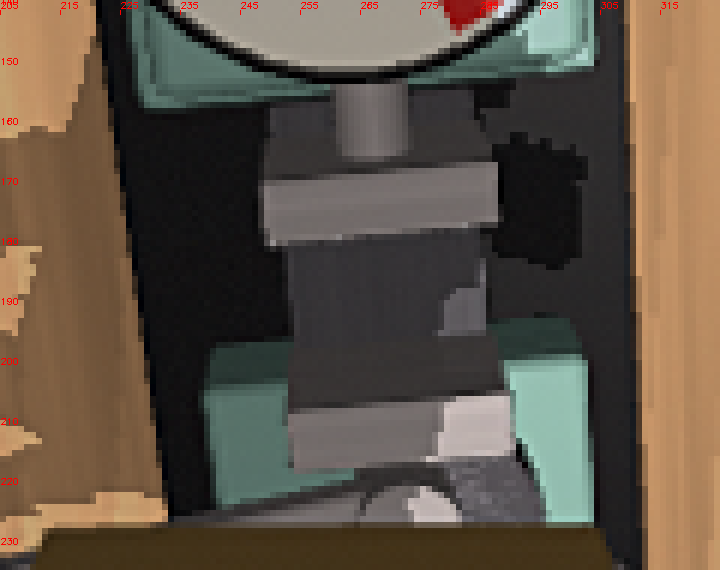

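Run:
```python
from h import *
i=env.camera_info('wrist')
f=lambda x,y:p2w(i,205+x/6,140+y/6,.074)
A=[f(268,245),f(497,221)]; J=[f(288,410),f(506,393)]
A2=[f(260,183),f(497,163)];J2=[f(290,468),f(516,455)]
for n,e in(('A',A),('J',J),('A2',A2),('J2',J2)):
    d=e[1]-e[0]; print(n,e[0],e[1],np.linalg.norm(d),np.degrees(np.arctan2(d[1],d[0])))
m=(A[0]+A[1]+J[0]+J[1])/4; print(m, (A[0]+A[1]-J[0]-J[1])/2)
print('base edges')
g=lambda x,y,z=.012:p2w(i,x,y,z)
L=[g(217,90),g(231,222)]; R=[g(307,120),g(312,225)]
for e in(L,R): d=e[1]-e[0]; print(e,np.degrees(np.arctan2(d[1],d[0])))
# pivot from picture
print(w2p(i,[.4527,-.178,.1095]), p2w(i,262.5,107.5,.097))
```

```text
A [ 0.52970483 -0.10206484  0.074     ] [ 0.5706603  -0.10143376  0.074     ] 0.04096033686549421 0.8827933991871484
J [ 0.53005538 -0.13423852  0.074     ] [ 0.57038989 -0.13462016  0.074     ] 0.04033631794191726 -0.5421162408081299
A2 [ 0.52949431 -0.09054066  0.074     ] [ 0.57127727 -0.09082842  0.074     ] 0.04178395185814633 -0.3945849241442521
J2 [ 0.52924651 -0.1460199   0.074     ] [ 0.57154382 -0.14732113  0.074     ] 0.042317326502572354 -1.7620788794163977
[ 0.5502026  -0.11808932  0.074     ] [-4.00678103e-05  3.26800381e-02 -2.77555756e-17]
base edges
[array([ 0.49947002, -0.00726682,  0.012     ]), array([ 0.49414667, -0.17812039,  0.012     ])] -91.78461019333642
[array([ 0.60294874, -0.0512718 ,  0.012     ]), array([ 0.60488232, -0.193157  ,  0.012     ])] -89.21923324874538
(np.float64(183.41231352217721), np.float64(266.14187681449584)) [ 0.54985234 -0.0270277   0.097     ]
```

Run:
```python
from h import *
i=env.camera_info('wrist');o=env.observe()
print(o['position'],[p2w(i,u,v,o['position'][2]+.0262)-o['position'] for u,v in((222.5,276),(259.5,275.5),(295.5,276))])
im=cv2.imread('pics/w6.png'); crop(im,195,220,130,80,6,'pics/w6d.png')
```

```text
[ 0.54012495 -0.09763071  0.2184414 ] [array([-0.01830088,  0.00148706,  0.0262    ]), array([-1.48446110e-04,  7.02624564e-05,  2.62000000e-02]), array([ 0.01746096, -0.00188439,  0.0262    ])]
```

View pics/w6d.png

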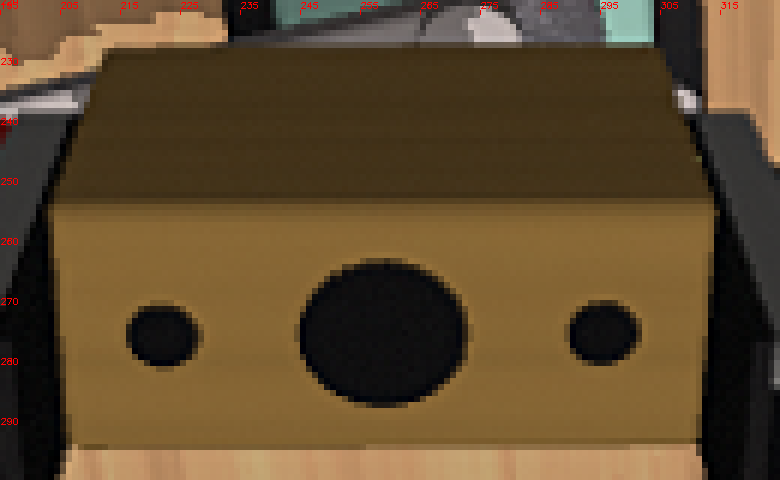

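play_rows(
  travel=[
    [0.5,-2,0],
    [0.5,-2,-1],
    [0,0,-1],
    [0,0,-1],
    [0,0,0],
    [0,0,0],
  ],
  rotation=[
    [0.0126,0,0.05],
    [0,0,0.045],
    [0,0,0],
    [0,0,0],
    [0,0,0],
    [0,0,0],
  ],
  claw=[4.5,4.5,4.5,4.5,4.5,4.5],
)

```text
time_s: 12.28
position: [0.5485, -0.1307, 0.1873]
tool_rot: [[-0.002, 1.0, -0.004], [0.003, -0.004, -1.0], [-1.0, -0.002, -0.003]]
ft_force: [-0.9, -0.3, -2.3]
grip_width: 0.0528
```

```bash
python3 -c "
from h import *
st(); i,im=shot('pics/w7.png'); crop(im,190,80,130,95,6,'pics/w7c.png')"
```

```text
t 12.28 p [ 0.5485 -0.1307  0.1873] yang -0.22 tilt [-0.0023  0.0029] F [-0.9 -0.3 -2.3] w 0.0528 q6 -25.0
```

View pics/w7.png

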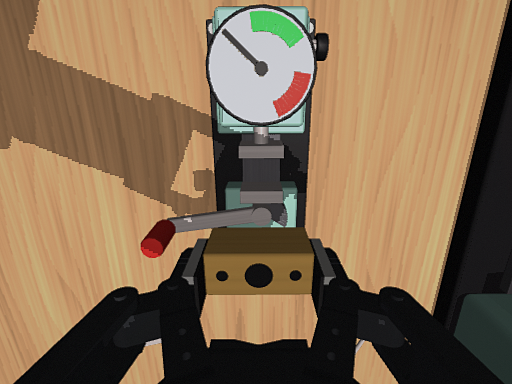

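```bash
python3 -c "
from h import *
im=cv2.imread('pics/w7.png'); crop(im,225,120,80,110,7,'pics/w7c.png'); crop(im,135,200,60,70,7,'pics/w7k.png')"
```

```text
(no output)
```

View pics/w7c.png

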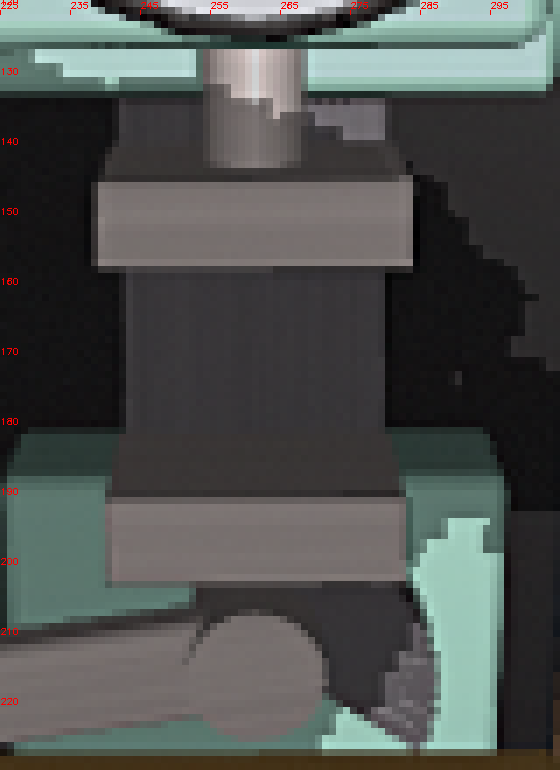

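View pics/w7k.png

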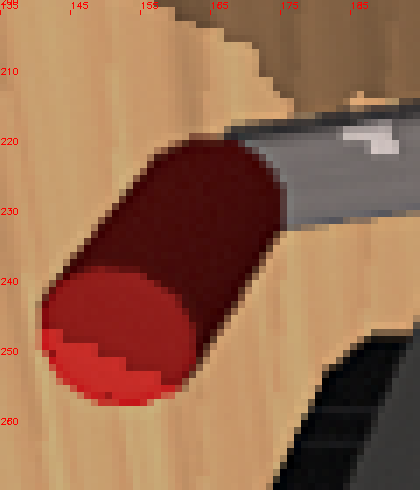

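Run:
```python
from h import *
i=env.camera_info('wrist')
f=lambda x,y:p2w(i,225+x/7,120+y/7,.074)
A=[f(97,266),f(413,266)]; J=[f(106,497),f(406,497)]
for n,e in(('A',A),('J',J)):
    d=e[1]-e[0]; print(n,e[0],e[1],np.linalg.norm(d),np.degrees(np.arctan2(d[1],d[0])))
m=(A[0]+A[1]+J[0]+J[1])/4; print(m, (A[0]+A[1]-J[0]-J[1])/2)
k=p2w(i,151.9,247.9,.1095); print('knob',k)
for z in(.0675,.074): 
    p=p2w(i,261.9,216.4,z); d=k-p; print('piv',p,np.hypot(d[0],d[1]), np.arctan2(-d[1],-d[0]))
```

```text
A [ 0.52925216 -0.10201237  0.074     ] [ 0.57119079 -0.10208606  0.074     ] 0.04193868658622117 -0.10067387099476664
J [ 0.5296865  -0.13441004  0.074     ] [ 0.57110866 -0.13446577  0.074     ] 0.04142219887780436 -0.07708602645410939
[ 0.55030953 -0.11824356  0.074     ] [-0.0001761   0.03238869  0.        ]
knob [ 0.45188217 -0.17609272  0.1095    ]
piv [ 0.55082932 -0.1640981   0.0675    ] 0.09967151309400099 0.1206339262257836
piv [ 0.55076652 -0.16120548  0.074     ] 0.09999872965335917 0.14942977716334907
```

play_rows(
  travel=[
    [0.15,1.25,0],
    [0,0,-2],
    [0,0,-2],
    [0,0,0],
    [0,0,0],
  ],
  rotation=[
    [-0.003,-0.002,0.002],
    [0,0,0],
    [0,0,0],
    [0,0,0],
    [0,0,0],
  ],
  claw=[4.5,4.5,4.5,4.5,4.5],
)

```text
time_s: 12.75
position: [0.5511, -0.1122, 0.1505]
tool_rot: [[0.006, 1.0, -0.001], [-0.002, -0.001, -1.0], [-1.0, 0.006, 0.002]]
ft_force: [1.2, 0.8, -2.5]
grip_width: 0.0528
```

play_rows(
  travel=[
    [-0.05,-0.6,0],
    [0,0,-2],
    [0,0,0],
    [0,0,0],
    [0,0,0],
  ],
  rotation=[
    [0.002,0.006,0],
    [0,0,0],
    [0,0,0],
    [0,0,0],
    [0,0,0],
  ],
  claw=[4.5,4.5,4.5,4.5,4.5],
)

```text
time_s: 13.17
position: [0.5529, -0.1189, 0.1366]
tool_rot: [[0.007, 1.0, -0.001], [-0.003, -0.001, -1.0], [-1.0, 0.007, 0.003]]
ft_force: [-0.3, -0.8, -2.9]
grip_width: 0.0532
```

play_rows(
  travel=[
    [-0.25,0,-1.5],
    [0,0,-2],
    [0,0,0],
    [0,0,0],
    [0,0,0],
  ],
  rotation=[
    [0.003,0.007,0],
    [0,0,0],
    [0,0,0],
    [0,0,0],
    [0,0,0],
  ],
  claw=[4.5,4.5,4.5,4.5,4.5],
)

```text
time_s: 13.58
position: [0.5531, -0.1206, 0.1077]
tool_rot: [[0.009, 1.0, -0.001], [-0.005, -0.001, -1.0], [-1.0, 0.009, 0.005]]
ft_force: [0.3, -0.2, -3.6]
grip_width: 0.0532
```

play_rows(
  travel=[
    [-0.28,0.23,0],
    [0,0,-1],
    [0,0,-0.5],
    [0,0,0],
    [0,0,0],
  ],
  rotation=[
    [0.005,0.009,0],
    [0,0,0],
    [0,0,0],
    [0,0,0],
    [0,0,0],
  ],
  claw=[4.5,4.5,4.5,4.5,4.5],
)

```text
time_s: 14.0
position: [0.5514, -0.1186, 0.0949]
tool_rot: [[0.004, 1.0, -0.001], [-0.001, -0.001, -1.0], [-1.0, 0.004, 0.001]]
ft_force: [0.3, 0.8, -2.4]
grip_width: 0.0531
```

play_rows(
  travel=[
    [-0.1,0.05,-1],
    [0,0,-0.5],
    [0,0,0],
    [0,0,0],
    [0,0,0],
  ],
  rotation=[
    [0.001,0.004,0],
    [0,0,0],
    [0,0,0],
    [0,0,0],
    [0,0,0],
  ],
  claw=[4.5,4.5,4.5,4.5,4.5],
)

```text
time_s: 14.42
position: [0.5501, -0.1179, 0.0777]
tool_rot: [[-0.001, 1.0, -0.001], [0.0, -0.001, -1.0], [-1.0, -0.001, -0.0]]
ft_force: [-0.4, 0.1, -3.2]
grip_width: 0.0531
```

```bash
python3 -c "
from h import *
st(); i,im=shot('pics/w8.png'); crop(im,190,100,140,110,5,'pics/w8c.png')"
```

```text
t 14.42 p [ 0.5501 -0.1179  0.0777] yang -0.06 tilt [-0.0013  0.0002] F [-0.4  0.1 -3.2] w 0.0531 q6 -24.0
```

View pics/w8.png

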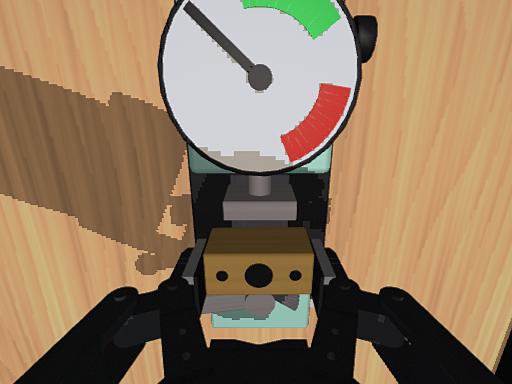

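```bash
python3 -c "
from h import *
i=env.camera_info('wrist')
for v in(219.5,221,227,228,229): print(v,p2w(i,258,v,.074))"
```

```text
219.5 [ 0.54912393 -0.10183192  0.074     ]
221 [ 0.54912343 -0.10277723  0.074     ]
227 [ 0.54912141 -0.10659513  0.074     ]
228 [ 0.54912107 -0.10723721  0.074     ]
229 [ 0.54912073 -0.10788096  0.074     ]
```

View pics/w8c.png

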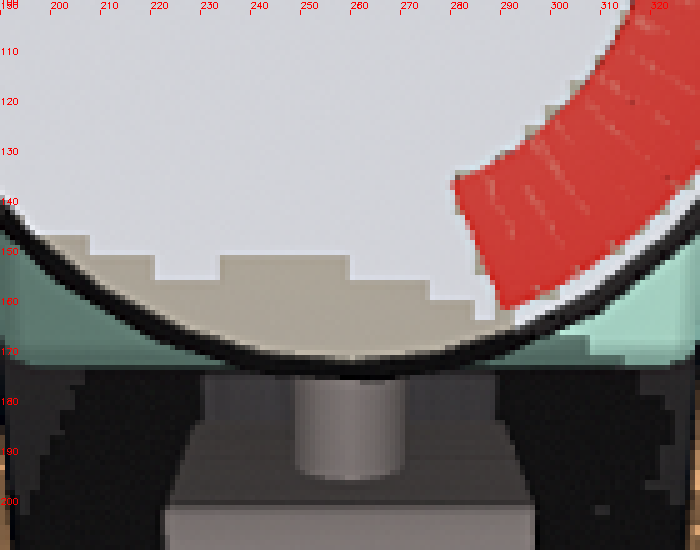

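play_rows(
  travel=[
    [0,0,-1],
    [0,0,-0.5],
    [0,0,0],
    [0,0,0],
  ],
  rotation=[
    [0,0,0],
    [0,0,0],
    [0,0,0],
    [0,0,0],
  ],
  claw=[4.5,4.5,4.5,4.5],
)

```text
time_s: 14.8
position: [0.5503, -0.118, 0.0615]
tool_rot: [[-0.0, 1.0, -0.001], [-0.0, -0.001, -1.0], [-1.0, -0.0, 0.0]]
ft_force: [-0.0, -0.1, -3.4]
grip_width: 0.0528
```

play_rows(
  travel=[
    [0,0,-1],
    [0,0,-0.4],
    [0,0,0],
    [0,0,0],
  ],
  rotation=[
    [0,0,0],
    [0,0,0],
    [0,0,0],
    [0,0,0],
  ],
  claw=[4.5,4.5,4.5,4.5],
)

```text
time_s: 15.13
position: [0.5502, -0.118, 0.0458]
tool_rot: [[-0.001, 1.0, -0.001], [-0.0, -0.001, -1.0], [-1.0, -0.001, 0.0]]
ft_force: [-0.0, -0.4, -2.4]
grip_width: 0.0534
```

play_rows(
  travel=[
    [0,0,-0.15],
    [0,0,0],
    [0,0,-0.1],
    [0,0,0],
    [0,0,0],
  ],
  rotation=[
    [0,0,0],
    [0,0,0],
    [0,0,0],
    [0,0,0],
    [0,0,0],
  ],
  claw=[4.5,4.5,4.5,4.5,4.5],
)

```text
time_s: 15.55
position: [0.5507, -0.1182, 0.0445]
tool_rot: [[0.001, 1.0, -0.001], [-0.001, -0.001, -1.0], [-1.0, 0.001, 0.001]]
ft_force: [0.4, 0.8, -3.0]
grip_width: 0.0532
```

play_rows(
  travel=[
    [0,0,-0.1],
    [0,0,0],
    [0,0,0],
  ],
  rotation=[
    [0,0,0],
    [0,0,0],
    [0,0,0],
  ],
  claw=[4.5,4.5,4.5],
)

```text
time_s: 15.8
position: [0.551, -0.1184, 0.044]
tool_rot: [[0.002, 1.0, -0.001], [-0.002, -0.001, -1.0], [-1.0, 0.002, 0.002]]
ft_force: [-0.3, -0.5, -2.5]
grip_width: 0.0531
```

play_rows(
  travel=[
    [-0.05,0,-0.1],
    [0,0,0],
    [0,0,0],
    [0,0,0],
    [0,0,0],
    [0,0,0],
    [0,0,0],
  ],
  rotation=[
    [0.002,0.002,0],
    [0,0,0],
    [0,0,0],
    [0,0,0],
    [0,0,0],
    [0,0,0],
    [0,0,0],
  ],
  claw=[4.5,4.5,5.6,6,7,7.8,8],
)

```text
time_s: 16.38
position: [0.5518, -0.1188, 0.0444]
tool_rot: [[0.004, 1.0, -0.001], [-0.001, -0.001, -1.0], [-1.0, 0.004, 0.001]]
ft_force: [-0.8, 0.3, 0.5]
grip_width: 0.0798
```

play_rows(
  travel=[
    [0,0,0],
    [0,0,0],
    [0,0,1],
    [0,0,2],
    [0,0,3],
    [0,0,3],
    [0,0,3],
    [0,0,0],
    [0,0,0],
  ],
  rotation=[
    [0,0,0],
    [0,0,0],
    [0,0,0],
    [0,0,0],
    [0,0,0],
    [0,0,0],
    [0,0,0],
    [0,0,0],
    [0,0,0],
  ],
  claw=[8,8,8,8,8,8,8,8,8],
)

```text
time_s: 17.13
position: [0.5502, -0.1181, 0.173]
tool_rot: [[0.003, 1.0, -0.001], [-0.0, -0.001, -1.0], [-1.0, 0.003, 0.0]]
ft_force: [-1.1, 0.2, -1.5]
grip_width: 0.0803
```

```bash
python3 -c "
from h import *
st(); i,im=shot('pics/w9.png'); crop(im,200,100,120,110,6,'pics/w9c.png')"
```

```text
t 17.13 p [ 0.5502 -0.1181  0.173 ] yang -0.07 tilt [ 0.0028 -0.0003] F [-1.1  0.2 -1.5] w 0.0803 q6 -24.0
```

View pics/w9.png

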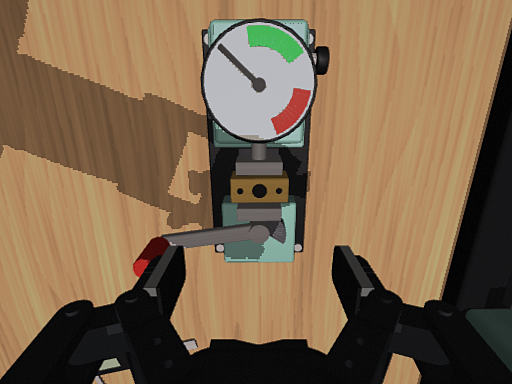

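View pics/w9c.png

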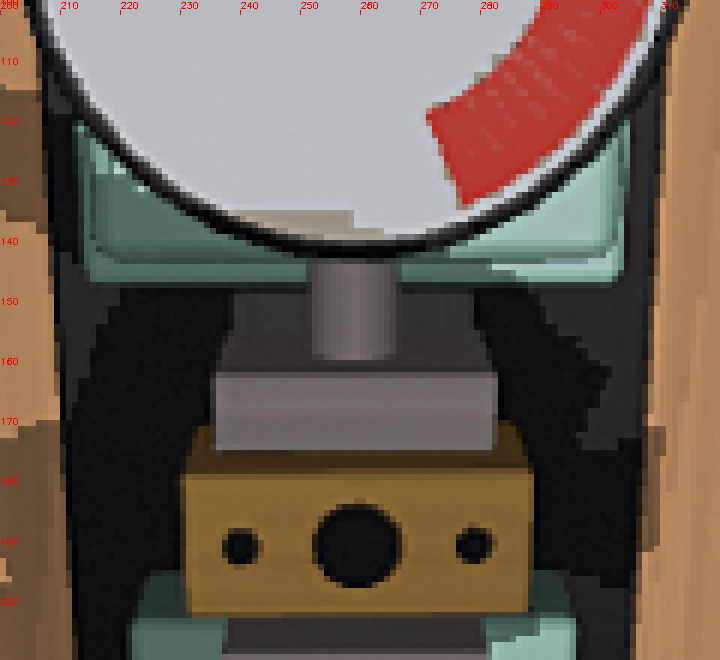

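play_rows(
  travel=[
    [-0.8,-0.5,0],
    [-0.8,-0.5,0],
    [-0.8,-0.5,0],
    [-0.8,-0.5,0],
    [-0.8,-0.5,0],
    [-0.8,-0.5,0],
    [-0.8,-0.5,0],
    [-0.8,-0.5,0],
    [-0.8,-0.5,0],
    [-0.8,-0.5,0],
    [-0.8,-0.5,0],
    [-0.8,-0.5,0],
  ],
  rotation=[
    [0,0,-0.122],
    [0,0,-0.122],
    [0,0,-0.122],
    [0,0,-0.122],
    [0,0,-0.122],
    [0,0,-0.122],
    [0,0,-0.122],
    [0,0,-0.122],
    [0,0,-0.122],
    [0,0,-0.122],
    [0,0,-0.122],
    [0,0,-0.122],
  ],
  claw=[7,6,5,4,4,4,4,4,4,4,4,4],
)

```text
time_s: 18.18
position: [0.4466, -0.1771, 0.1635]
tool_rot: [[-0.009, 0.071, -0.997], [0.013, -0.997, -0.071], [-1.0, -0.013, 0.008]]
ft_force: [0.1, -0.3, 0.6]
grip_width: 0.0398
```

play_rows(
  travel=[
    [0,0,0],
    [0,0,0],
  ],
  rotation=[
    [0,0,0],
    [0,0,0],
  ],
  claw=[4,4],
)

```text
time_s: 18.35
position: [0.445, -0.1773, 0.1622]
tool_rot: [[-0.012, 0.068, -0.998], [0.015, -0.998, -0.068], [-1.0, -0.016, 0.011]]
ft_force: [0.2, 0.7, 0.0]
grip_width: 0.0405
```

```bash
python3 -c "
from h import *
st(); i,im=shot('pics/w10.png')"
```

```text
t 18.35 p [ 0.445  -0.1773  0.1622] yang -86.13 tilt [-0.0117  0.0148] F [0.2 0.7 0. ] w 0.0405 q6 50.0
```

View pics/w10.png

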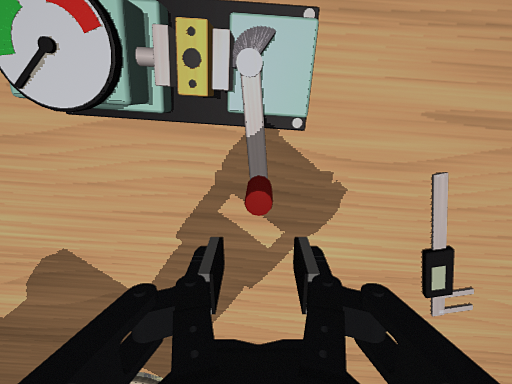

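```bash
python3 -c "
from h import *
i=env.camera_info('wrist'); print(p2w(i,258.7,203,.1095), p2w(i,248.5,61.5,.07))"
```

```text
[ 0.45136943 -0.17691306  0.1095    ] [ 0.55060921 -0.16166512  0.07      ]
```

play_rows(
  travel=[
    [0.7,0.1,0],
    [0,0,-1],
    [0,0,-1],
    [0,0,0],
    [0,0,0],
  ],
  rotation=[
    [-0.0148,-0.0117,0.05],
    [0,0,0],
    [0,0,0],
    [0,0,0],
    [0,0,0],
  ],
  claw=[4,4,4,4,4],
)

```text
time_s: 18.82
position: [0.4543, -0.1748, 0.1408]
tool_rot: [[-0.0, 0.137, -0.991], [-0.0, -0.991, -0.137], [-1.0, 0.0, 0.0]]
ft_force: [-0.7, -0.6, -0.3]
grip_width: 0.0399
```

play_rows(
  travel=[
    [-0.2,-0.15,-1.5],
    [0,0,-2],
    [0,0,-1.5],
    [0,0,0],
    [0,0,0],
    [0,0,0],
  ],
  rotation=[
    [0,0,0],
    [0,0,0],
    [0,0,0],
    [0,0,0],
    [0,0,0],
    [0,0,0],
  ],
  claw=[4,4,4,4,4,4],
)

```text
time_s: 19.32
position: [0.4548, -0.1763, 0.0923]
tool_rot: [[0.004, 0.146, -0.989], [-0.003, -0.989, -0.146], [-1.0, 0.003, -0.003]]
ft_force: [0.6, -0.2, 0.3]
grip_width: 0.0404
```

play_rows(
  travel=[
    [-0.3,0,-1.2],
    [0,0,0],
    [0,0,0],
    [0,0,0],
    [0,0,0],
    [0,0,0],
  ],
  rotation=[
    [0.003,0.004,0],
    [0,0,0],
    [0,0,0],
    [0,0,0],
    [0,0,0],
    [0,0,0],
  ],
  claw=[4,3.5,3,2.6,2.6,2.6],
)

```text
time_s: 19.82
position: [0.4544, -0.1776, 0.0855]
tool_rot: [[0.007, 0.148, -0.989], [-0.005, -0.989, -0.148], [-1.0, 0.006, -0.006]]
ft_force: [-0.8, 0.7, -0.4]
grip_width: 0.0258
```

```bash
python3 -c "
from h import *
st(); i,im=shot('pics/w11.png'); shot('pics/s11.png','side')"
```

```text
t 19.82 p [ 0.4544 -0.1776  0.0855] yang -81.47 tilt [ 0.0071 -0.0049] F [-0.8  0.7 -0.4] w 0.0258 q6 46.0
```

View pics/w11.png

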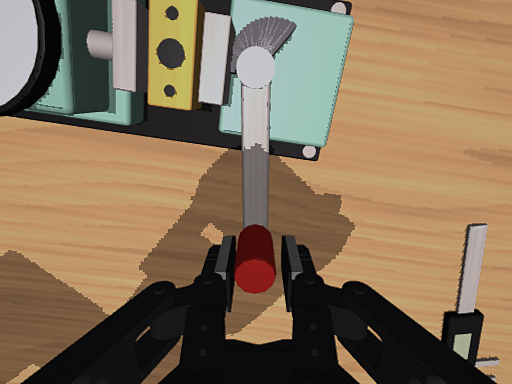

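View pics/s11.png

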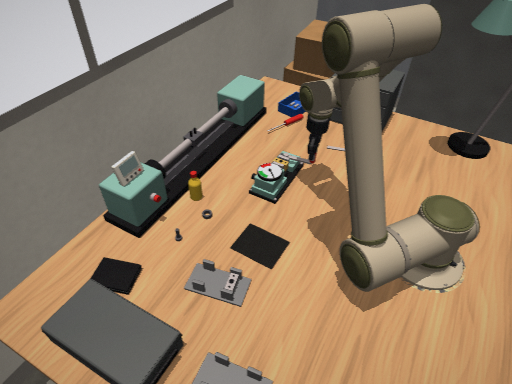

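play_rows(
  travel=[
    [0.1,-0.79,0],
    [0.2,-0.77,0],
    [0.25,-0.75,0],
    [0.33,-0.73,0],
    [0.38,-0.7,0],
    [0.44,-0.67,0],
    [0,0,0],
  ],
  rotation=[
    [0.005,0.007,0.08],
    [0,0,0.08],
    [0,0,0.08],
    [0,0,0.08],
    [0,0,0.08],
    [0,0,0.08],
    [0,0,0],
  ],
  claw=[2.6,2.6,2.6,2.6,2.6,2.6,2.6],
)

```text
time_s: 20.5
position: [0.4707, -0.2183, 0.0853]
tool_rot: [[-0.006, 0.607, -0.795], [0.01, -0.795, -0.607], [-1.0, -0.011, -0.001]]
ft_force: [0.4, 0.0, 0.1]
grip_width: 0.026
```

```bash
cat >> h.py <<'E'
def lev():
    o=st(); d=np.array(o['position'])[:2]-np.array([.5507,-.1635]); print('r',np.hypot(*d),'th',np.arctan2(-d[1],-d[0]))
E
python3 -c "
from h import *
lev(); i,im=shot('pics/w12.png')"
```

```text
t 20.5 p [ 0.4707 -0.2183  0.0853] yang -52.63 tilt [-0.006   0.0096] F [0.4 0.  0.1] w 0.026 q6 14.0
r 0.0969471126517234 th 0.6002017805688519
```

View pics/w12.png

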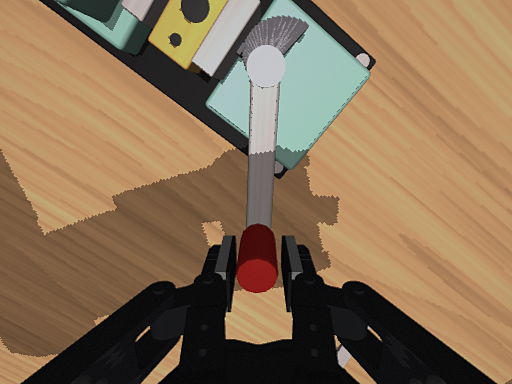

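play_rows(
  travel=[
    [0.46,-0.66,0],
    [0.5,-0.62,0],
    [0.56,-0.57,0],
    [0.6,-0.52,0],
    [0.64,-0.47,0],
    [0,0,0],
    [0,0,0],
  ],
  rotation=[
    [-0.01,-0.006,0.07],
    [0,0,0.08],
    [0,0,0.08],
    [0,0,0.08],
    [0,0,0.08],
    [0,0,0],
    [0,0,0],
  ],
  claw=[2.6,2.6,2.6,2.6,2.6,2.6,2.6],
)

```text
time_s: 21.13
position: [0.4943, -0.2412, 0.0848]
tool_rot: [[-0.01, 0.86, -0.51], [0.005, -0.51, -0.86], [-1.0, -0.011, 0.001]]
ft_force: [0.6, 0.2, 0.5]
grip_width: 0.0261
```

```bash
python3 -c "
from h import *
lev(); i,im=shot('pics/w13.png'); i,im=shot('pics/s13.png','side'); crop(im,240,130,90,75,8,'pics/s13c.png')"
```

```text
t 21.13 p [ 0.4943 -0.2412  0.0848] yang -30.65 tilt [-0.0102  0.0052] F [0.6 0.2 0.5] w 0.0261 q6 -8.0
r 0.0960487190252883 th 0.9432439420758845
```

View pics/w13.png

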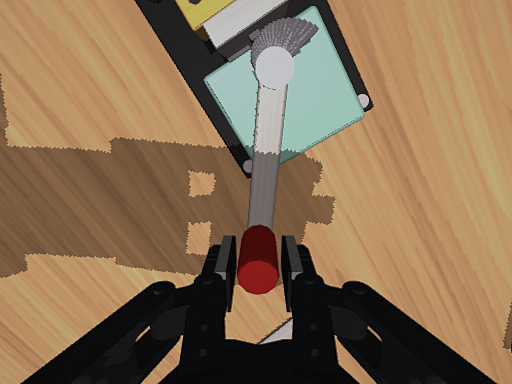

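View pics/s13c.png

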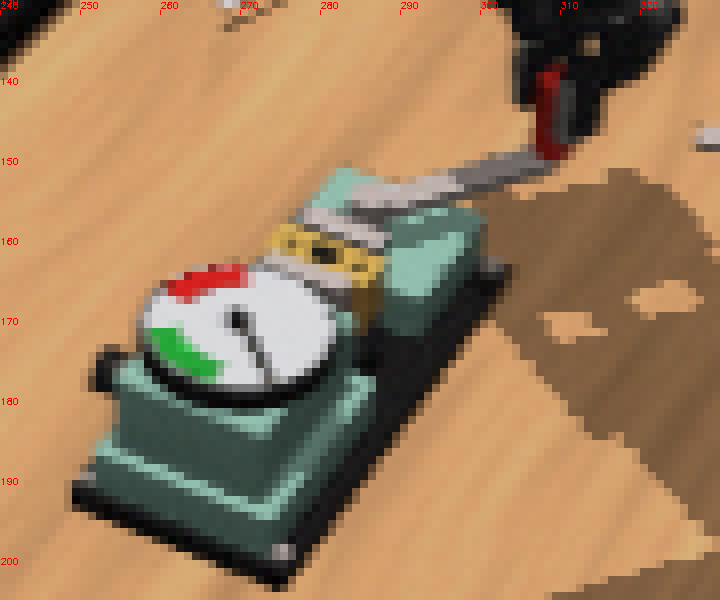

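play_rows(
  travel=[
    [0.54,-0.46,0],
    [0.57,-0.41,0],
    [0.64,-0.29,0],
    [0,0,0],
    [0,0,0],
  ],
  rotation=[
    [-0.005,-0.01,0.04],
    [0,0,0.05],
    [0,0,0.05],
    [0,0,0],
    [0,0,0],
  ],
  claw=[2.6,2.6,2.6,2.6,2.6],
)

```text
time_s: 21.65
position: [0.5088, -0.2499, 0.0846]
tool_rot: [[-0.006, 0.921, -0.39], [0.004, -0.39, -0.921], [-1.0, -0.007, -0.001]]
ft_force: [-0.2, -0.6, -0.7]
grip_width: 0.026
```

```bash
python3 -c "
from h import *
lev(); i,im=shot('pics/s14.png','side'); crop(im,240,130,90,75,8,'pics/s14c.png')"
```

```text
t 21.65 p [ 0.5088 -0.2499  0.0846] yang -22.95 tilt [-0.0056  0.0038] F [-0.2 -0.6 -0.7] w 0.026 q6 -15.0
r 0.09606155470707331 th 1.1195710238232832
```

View pics/s14c.png

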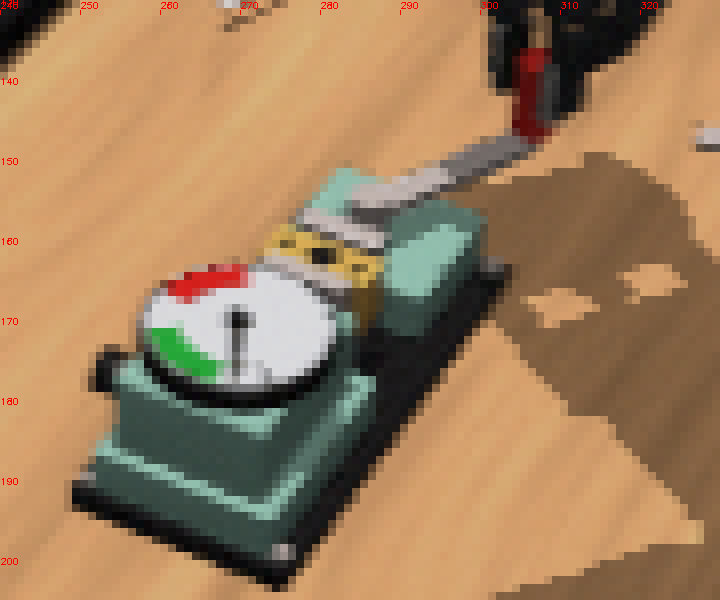

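```bash
cat >> h.py <<'E'
def dang(c,t):
    i=env.camera_info('side'); d=p2w(i,*t,.097)-p2w(i,*c,.097); return np.arctan2(d[1],d[0])
E
python3 -c "
from h import *
c=(269.6,169.9)
z=dang(c,(273.6,177.4))
for t in((269.4,178),(267,177),(264.3,175.6),(259.5,172),(261,166.3),(270,163.8)): print(t,(z-dang(c,t)+1)%6.283-1)"
```

```text
(269.4, 178) 0.3565928123206641
(267, 177) 0.5725667037672082
(264.3, 175.6) 0.8732196287479899
(259.5, 172) 1.559181046936375
(261, 166.3) 2.44588697857512
(270, 163.8) 3.5247781640809475
```

play_rows(
  travel=[
    [0.6,-0.37,0],
    [0.64,-0.3,0],
    [0,0,0],
    [0,0,0],
  ],
  rotation=[
    [-0.004,-0.006,0.04],
    [0,0,0.05],
    [0,0,0],
    [0,0,0],
  ],
  claw=[2.6,2.6,2.6,2.6],
)

```text
time_s: 22.03
position: [0.5191, -0.2545, 0.0845]
tool_rot: [[-0.003, 0.951, -0.311], [0.003, -0.311, -0.951], [-1.0, -0.003, -0.002]]
ft_force: [-0.4, 0.7, 0.5]
grip_width: 0.026
```

```bash
python3 -c "
from h import *
lev(); i,im=shot('pics/s15.png','side'); crop(im,240,130,90,75,8,'pics/s15c.png')"
```

```text
t 22.03 p [ 0.5191 -0.2545  0.0845] yang -18.09 tilt [-0.0028  0.0027] F [-0.4  0.7  0.5] w 0.026 q6 -20.0
r 0.0963074633431573 th 1.2362364109246555
```

View pics/s15c.png

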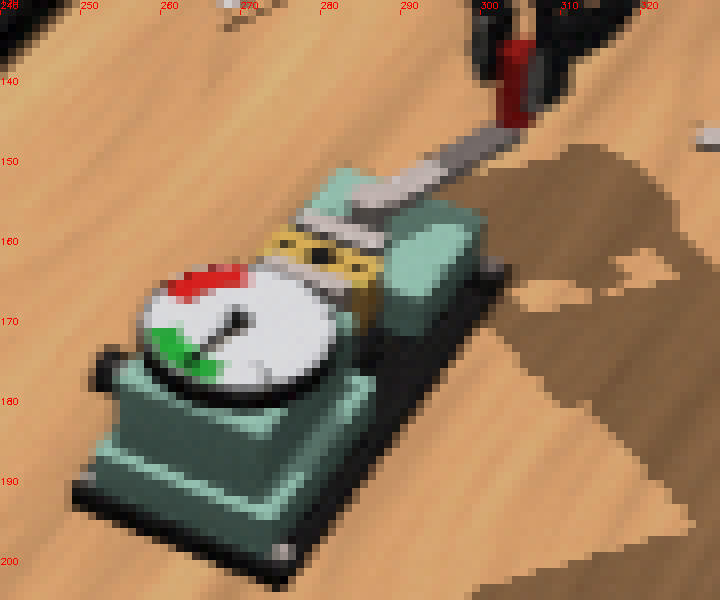

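Needle is in the green at about 1.0 rad. I'll open and lift off.

play_rows(
  travel=[
    [0,0,0],
    [0,0,0],
    [0,0,1],
    [0,0,2],
    [0,0,3],
    [0,0,3],
    [0,0,3],
    [0,0,2],
    [0,0,0],
    [0,0,0],
  ],
  rotation=[
    [0,0,0],
    [0,0,0],
    [0,0,0],
    [0,0,0],
    [0,0,0],
    [0,0,0],
    [0,0,0],
    [0,0,0],
    [0,0,0],
    [0,0,0],
  ],
  claw=[3.4,4.2,4.4,4.4,4.4,4.4,4.4,4.4,4.4,4.4],
)

```text
time_s: 22.92
position: [0.5164, -0.2528, 0.2357]
tool_rot: [[-0.001, 0.948, -0.318], [0.002, -0.318, -0.948], [-1.0, -0.002, -0.001]]
ft_force: [-0.4, -1.1, -0.4]
grip_width: 0.0444
```

```bash
python3 -c "
from h import *
st(); i,im=shot('pics/w16.png'); i,im=shot('pics/s16.png','side'); crop(im,240,130,90,75,8,'pics/s16c.png')"
```

```text
t 22.92 p [ 0.5164 -0.2528  0.2357] yang -18.57 tilt [-0.0012  0.0017] F [-0.4 -1.1 -0.4] w 0.0444 q6 -19.0
```

View pics/s16c.png

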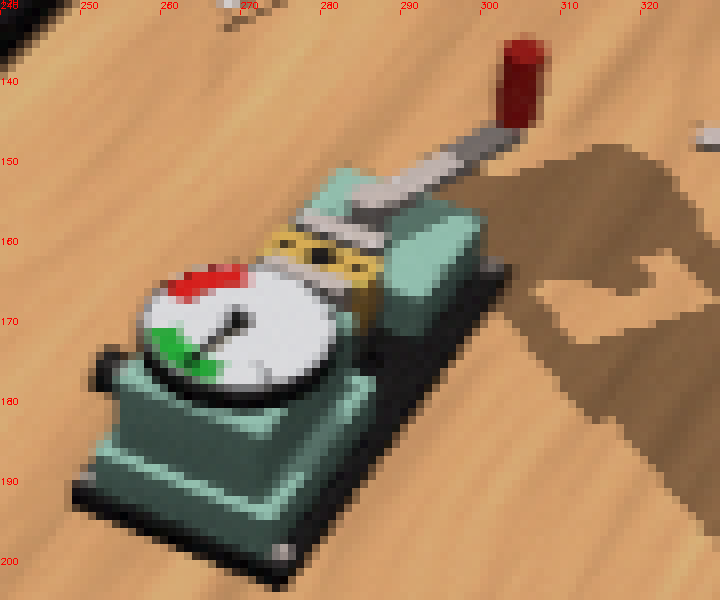

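View pics/w16.png

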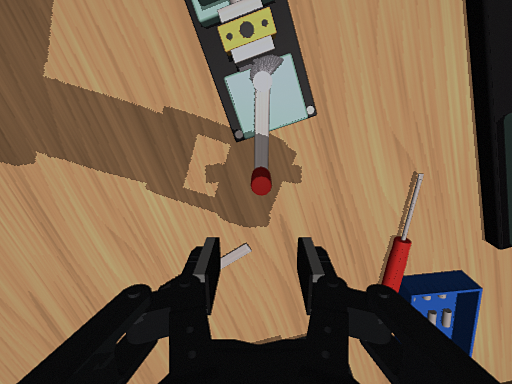

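```bash
python3 -c "
from h import *
i=env.camera_info('wrist')
P=[p2w(i,*p,.07) for p in((246.7,29.8),(229.5,36),(263.5,25))]; print(P); d=P[2]-P[1]; print(np.degrees(np.arctan2(d[1],d[0])))
c=(269.6,169.9); print((dang(c,(273.6,177.4))-dang(c,(264.2,174.3))))"
```

```text
[array([ 0.54988998, -0.11300833,  0.07      ]), array([ 0.53222593, -0.11270735,  0.07      ]), array([ 0.56658982, -0.11430679,  0.07      ])]
-2.6648548897071933
0.99734363328208
```

play_rows(
  travel=[
    [1.2,3.5,0],
    [1.2,3.5,0],
    [1,3.5,0],
    [0,3,0],
    [0,0,0],
    [0,0,0],
  ],
  rotation=[
    [0,0,0.1],
    [0,0,0.1],
    [0,0,0.1],
    [0,0,0],
    [0,0,0],
    [0,0,0],
  ],
  claw=[4.4,4.4,4.4,4.4,4.4,4.4],
)

```text
time_s: 23.52
position: [0.5481, -0.1126, 0.2263]
tool_rot: [[-0.017, 1.0, -0.014], [0.008, -0.014, -1.0], [-1.0, -0.017, -0.008]]
ft_force: [0.6, -1.2, 0.1]
grip_width: 0.044
```

```bash
python3 -c "
from h import *
st(); i,im=shot('pics/w17.png'); crop(im,190,40,130,180,4,'pics/w17c.png')"
```

```text
t 23.52 p [ 0.5481 -0.1126  0.2263] yang -0.81 tilt [-0.0167  0.0078] F [ 0.6 -1.2  0.1] w 0.044 q6 -23.0
```

View pics/w17c.png

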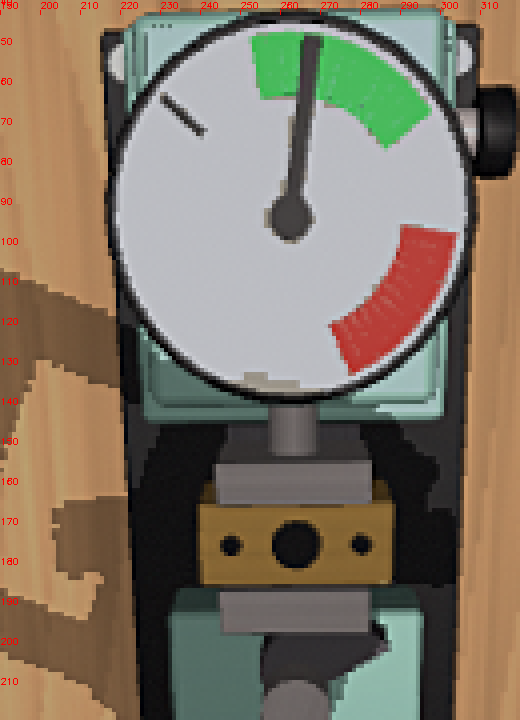

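The block is square and flush between jaw and anvil, and the needle is inside the green. Nothing is touched, so I'm handing in.

play_rows(
  travel=[
    [0,0,0],
    [0,0,0],
    [0,0,0],
    [0,0,0],
  ],
  rotation=[
    [0,0,0],
    [0,0,0],
    [0,0,0],
    [0,0,0],
  ],
  claw=[4.4,4.4,4.4,4.4],
)

```text
time_s: 23.9
position: [0.5473, -0.1161, 0.2246]
tool_rot: [[-0.02, 1.0, -0.02], [0.009, -0.02, -1.0], [-1.0, -0.02, -0.009]]
ft_force: [0.9, -0.8, 0.3]
grip_width: 0.044
```

```bash
python3 -c "
from h import *
o=st(); print(np.round(o['qvel'],3)); print(env.close_job())"
```

```text
t 23.9 p [ 0.5473 -0.1161  0.2246] yang -1.14 tilt [-0.0198  0.009 ] F [ 0.9 -0.8  0.3] w 0.044 q6 -23.0
[-0.986  0.196 -0.038 -0.105 -0.117 -0.014]
the job is handed in; nothing more can be done
None
```

I handed the job in at 23.9 s. The brass block went from the rack to the mat, was let go, then regripped by its ends and set between the clamp jaws. I then turned the lever to about 1.2 rad and let it go.

**Last checks:**
- **Needle:** it read about 1.0 rad in the side view before and after letting go of the lever, inside the green band. The closing wrist picture agreed. It never neared the red.
- **Block position:** it lies flat between jaw and anvil, about 0.5 mm off centre lengthwise and 5 mm towards the anvil from the seat point.
- **Arm:** it was clear of everything, about 0.15 m above the block. The base joint was still drifting at about 1°/s when I handed in.

**Disagreement:** one check from a far, edge-of-frame view put the block 2.7° off square, against a limit of about 3.4°. The nearer view showed it parallel to the jaw faces, so I took the first reading as pixel error. I did not measure the angle again.

I did not measure the other loose things afterwards. I saw no sign that any were disturbed.

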